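# Point out the dressing ingredients in order

### The job

Show your helper what goes into the dressing, in this order: point at the lemon, then at the honey jar that stands on the round cork mat (not the one standing on the bare worktop), then at the salt shaker. For each, bring your fingertips over the middle of its top, two to three centimetres above it, and hold still there for about two seconds; finish still pointing at the salt shaker. Touch nothing, and between the three pass high over everything else so that you point at nothing wrong.

Things in the scene. Friction and masses are not known exactly. Their poses are not given: they have to be found in the camera images.
- lemon: the yellow lemon, 78 x 55 x 56 mm high, lying on its side on the worktop. Origin at the centre of its underside, z up. Loose: it moves if bumped.
- lemon_top (a point): centre of the top of lemon, 56 mm above its origin; axes as the body's, z up
- honey_on_mat: the honey jar that stands on the round cork mat: clear round jar with amber content and a dark lid, diameter 61 mm, 98 mm high; its foot is 10 mm above the worktop, its top 108 mm. Origin at the centre of its underside, z up. Loose: it moves if bumped.
- honey_on_mat_top (a point): centre of the top of honey_on_mat, 98 mm above its origin; axes as the body's, z up
- salt_shaker: the salt shaker: small clear round shaker with a domed grey perforated cap, diameter 44 mm, 90 mm high, on the worktop. Origin at the centre of its underside, z up. Loose: it moves if bumped.
- salt_shaker_top (a point): centre of the top of salt_shaker, 90 mm above its origin; axes as the body's, z up
- honey_spare: the spare honey jar: same look and size as the other (diameter 61 mm, 98 mm high) but standing directly on the worktop; not to be pointed at. Origin at the centre of its underside, z up. Loose: it moves if bumped.
- honey_spare_top (a point): centre of the top of honey_spare, 98 mm above its origin; axes as the body's, z up
- pepper_mill: wooden pepper mill, diameter 58 mm, 165 mm high, bystander. Origin at the centre of its underside, z up. Loose: it moves if bumped.
- pepper_mill_top (a point): centre of the top of pepper_mill, 165 mm above its origin; axes as the body's, z up
- timer: white wind-up kitchen timer with a bar on top, diameter 58 mm, 60 mm high, bystander. Origin at the centre of its underside, z up. Loose: it moves if bumped.
- timer_top (a point): centre of the top of timer, 60 mm above its origin; axes as the body's, z up
- spice_jar: round glass spice jar with a green lid, diameter 46 mm, 106 mm high, bystander. Origin at the centre of its underside, z up. Loose: it moves if bumped.
- spice_jar_top (a point): centre of the top of spice_jar, 106 mm above its origin; axes as the body's, z up
- cork_mat: round cork mat, diameter 120 mm, 10 mm thick, fixed to the worktop; origin at the centre of its underside. Only the honey jar to be shown stands on it
- caddy: chrome wire utensil caddy at the right edge with a ladle and a turner in it, diameter 117 mm, in all 300 mm high, fixed; origin at the centre of its underside. Also fixed on the right: a 223 mm high kettle, 160 mm across, near x 0.70, y -0.32; a 243 mm tin at x 0.43, y -0.38; a 265 mm bottle at x 0.37, y -0.38; a 140 mm canister, 102 mm across, at x 0.28, y -0.30

How it is judged (in metres and radians):
On the way, in this order (a step that is already met when the one before it is completed fails the run):
1. points at the lemon: tool point within 30 mm sideways of the middle of its top and 10 to 80 mm above it, for 1.2 s (horizontal distance between the grasp point and lemon_top below 0.03 m and distance between the grasp point and lemon_top below 0.08 m and z of the grasp point in the frame of lemon_top above 0.01 m), for 1.2 s.
2. points at the honey jar on the cork mat: tool point within 30 mm sideways of the middle of its top and 10 to 80 mm above it, for 1.2 s (horizontal distance between the grasp point and honey_on_mat_top below 0.03 m and distance between the grasp point and honey_on_mat_top below 0.08 m and z of the grasp point in the frame of honey_on_mat_top above 0.01 m), for 1.2 s.
3. points at the salt shaker: tool point within 30 mm sideways of the middle of its top and 10 to 80 mm above it, for 1.2 s (horizontal distance between the grasp point and salt_shaker_top below 0.03 m and distance between the grasp point and salt_shaker_top below 0.08 m and z of the grasp point in the frame of salt_shaker_top above 0.01 m), for 1.2 s.
At the end, for the whole second after the job is handed in: The tool point is still within 30 mm sideways of the middle of the salt shaker's top and 10 to 80 mm above it, touching nothing; all loose things are at rest and within 8 mm of where they stood (all of step 3 and distance of each of lemon, honey_on_mat, salt_shaker, honey_spare, pepper_mill, timer, spice_jar from where it was at the start of the episode below 0.008 m and linear speed of each of lemon, honey_on_mat, salt_shaker, honey_spare, pepper_mill, timer, spice_jar below 0.02 m/s).
It fails at once if the robot touches something (contact force between any of the fingers, the arm and anything else above 0.5 N).
It fails at once if a loose thing is moved from its place by more than 8 mm (distance of any of lemon, honey_on_mat, salt_shaker, honey_spare, pepper_mill, timer, spice_jar from where it was at the start of the episode above 0.008 m).
It fails at once if the robot points at a wrong thing (spare honey jar, pepper mill, timer, spice jar): tool point within 20 mm sideways of its top and less than 60 mm from it ((horizontal distance between the grasp point and honey_spare_top below 0.02 m and distance between the grasp point and honey_spare_top below 0.06 m) or (horizontal distance between the grasp point and pepper_mill_top below 0.02 m and distance between the grasp point and pepper_mill_top below 0.06 m) or (horizontal distance between the grasp point and timer_top below 0.02 m and distance between the grasp point and timer_top below 0.06 m) or (horizontal distance between the grasp point and spice_jar_top below 0.02 m and distance between the grasp point and spice_jar_top below 0.06 m)).
It also fails if it takes over 56 s, if anything falls off the work surface, if the arm or the gripper's body presses on something with over 40 N, if the wrist force passes 120 N, or if a joint passes its speed limit or range.

### The arm

A 6-joint arm with a two-finger parallel gripper is mounted at the origin on a cart in front of the work surface, level with it; the furniture and walls round the work are solid. World frame = base frame: x ahead of the robot, y to its left, z up, the work surface at z = 0. Lengths are in mm, angles in degrees, forces in N, time in s.
With the tool pointing down it reaches from about 300 to 850 mm from the base axis. Payload 4.2 kg.
Tool frame: the origin (TCP) lies between the finger pads, 19 mm behind the fingertips; this is the grasp point; z points along the fingers, y is the line along which they close (so a half turn about z gives the same grasp; the last joint's range is limited). The gripper opens to 91 mm and grips with 3 to 60 N. Pads are 32 mm wide; open, the fingers measure 118 mm over their backs; the gripper's body (76 mm by 178 mm) begins 60 mm behind the grasp point.
Start: joints at [67.953, 18.312, 89.639, -0, 72.044, -1.146], TCP at [205.141, 537.176, 232.776] pointing down, gripper open.
Joint ranges: [-177.97, 177.97], [-48.28, 115.42], [12.27, 149.76], [-77.06, 257.06], [2.81, 150.46], [-146.56, 146.56]. Speed limits (degrees/s): [147.25, 147.25, 180, 180, 180, 180].

### API

Orientations are given as [roll, pitch, yaw] about the fixed x, y, z axes, in that order (R = Rz(yaw) Ry(pitch) Rx(roll)).
In Python, from workcell import state, grab_frame, job_done, masks_of, landmark_of gives the robot as it stands. The module is installed in compiled form; this text tells all that it offers.
- The arm moves only by the tool move_arm, never from a script. Its argument "plan" is a list of rows, each an object of numbers: "x", "y", "z": the shift along the tool's x, y, z in mm; "rx", "ry", "rz": the turn, a rotation vector about the tool's x, y, z in rad. A call has 1 to 10 rows; each row shifts and turns the commanded pose from where the row before left it, along the tool's axes as they then stand; what a row does not reach is not made up. A row lasts 1/10 s, in which the tool goes at most 50 mm and 8.59 degrees, less where a joint would pass 70% of its speed; a pose out of reach is approached as far as the arm can. A call is refused whole if a number of a shift passes 50 or a number of a turn 0.15, either way. A call with a gripper value outside its range is refused whole. "grip" is the opening, from 0 (shut) to 1 (fully open), set as the call begins (left out, the last holds). The fingers move at their own pace and stop on an object; "squeeze" is the grip in N (left out, the last holds). Time passes only in rows, so rows that do not move let the fingers close. It gives the time, the measured TCP pose, the force, the opening and the grip force at its end, in the units of the state.
- state(): the state, without advancing time (a new reading comes with each control period).
- grab_frame(name): name is "scene" or "top" or "wrist"; returns a dict with "img" (420x560x3 uint8, red, green, blue), "z_map" (420x560 float32, mm along the optical axis (not along the pixel's ray), 0 where there is no reading), "fx", "fy", "cx", "cy" (pixels), "rvec" (rotation vector, rad) and "tvec" (3), from world to camera coordinates, as OpenCV has them. Camera axes: x right, y down, z forward; pixel columns grow to the right and rows downward; lengths in mm; the calibration is good to about 2 mm. A picture is of the moment at which its call begins.
- job_done(): hands the job in; it is judged then, once.
Trained networks look in the newest picture that a camera, given by its name, has taken for a name from the list of things; names that differ only in an ending like _2 or _b are one class to them, and where a whole thing is asked for, a point or a joint stands for the part that bears it (a point fixed in the world has none). Each returns a list of dicts, best first, with "p" (0 to 1); they miss things now and then, are a little off and sometimes report something else, mostly with a low value. They report only what shows in the picture. A call takes as long as a camera call.
- masks_of(camera, label): "pixels" (420x560 bool, what is visible of it) and "box" ([centre column, centre row, width, height] in pixels, round what is visible of it).
- landmark_of(camera, label): "point" ([column, row] in pixels: a listed point, or the origin of a listed thing).
The state is a dict: "time_s": time; "qpos": joint angles; "qvel": joint speeds; "effort": joint torques, N m; "ee_pos": TCP position; "ee_rot": TCP orientation; "force": force on the tool from outside, world axes, zero at the start; "torque": the same for the moment, N m; "gripper_width": finger opening in mm; "gripper_force": force on a finger pad.
Only numpy, scipy, OpenCV 4.12 (cv2) and the standard library are available. Lean on these libraries where they do the work, as an engineer would, in place of code of your own. Each camera call takes 0.05 s, during which the arm holds its last target. There are 200 camera calls.

## Working session

There is one attempt and no reset: what is moved stays moved. The work goes in short steps, Python scripts to look and compute and a tool call to move; the robot and the scene stay as the last step left them, time stands still between calls to the robot, and variables do not carry over. Pictures are saved under pics/ and viewed, at most 10 in all, crops included, and the job is handed in when it is done.

Besides the shell and the picture viewer there is one more tool, called after ">>>" in YAML: its name, and indented under it one key for each argument. move_arm: Moves the arm, as the interface text tells. Its arguments: {"type":"object","properties":{"plan":{"type":"array","items":{"type":"object","properties":{"x":{"type":"number"},"y":{"type":"number"},"z":{"type":"number"},"rx":{"type":"number"},"ry":{"type":"number"},"rz":{"type":"number"}}}},"grip":{"type":"number"},"squeeze":{"type":"number"}},"required":["plan"]}

```bash
mkdir -p pics; cat > h.py <<'E'
import numpy as np, cv2
from workcell import *
def world(f,mask):
    R,_=cv2.Rodrigues(np.array(f["rvec"],float)); t=np.array(f["tvec"],float).ravel()
    v,u=np.nonzero(mask&(f["z_map"]>0)); z=f["z_map"][v,u]
    c=np.stack([(u-f["cx"])/f["fx"]*z,(v-f["cy"])/f["fy"]*z,z],1)
    return (c-t)@R
def proj(f,p):
    K=np.array([[f["fx"],0,f["cx"]],[0,f["fy"],f["cy"]],[0,0,1]])
    return cv2.projectPoints(np.array([p],float),np.array(f["rvec"],float),np.array(f["tvec"],float),K,None)[0].ravel()
E
cat > look.py <<'E'
from h import *
print(state()["ee_pos"],state()["ee_rot"],state()["time_s"])
names=["lemon","honey_on_mat","salt_shaker","honey_spare","pepper_mill","timer","spice_jar","cork_mat","caddy"]
for cam in ["scene","top"]:
    f=grab_frame(cam); cv2.imwrite(f"pics/{cam}0.png",f["img"][:,:,::-1])
    for n in names:
        for m in masks_of(cam,n)[:3]:
            P=world(f,m["pixels"])
            if len(P)==0: continue
            zt=np.percentile(P[:,2],97); T=P[P[:,2]>zt-8]
            print(cam,n,round(m["p"],2),np.round(m["box"]).astype(int),"ztop",round(zt),"mid",np.round((T.max(0)+T.min(0))/2)[:2],"med",np.round(np.median(T,0))[:2],len(T))
E
python3 look.py
```

```text
[204.96605555 536.71731493 231.91662941] [-1.79898832e+02  2.51222586e-04  1.59099189e+02] 0.0
scene lemon 0.63 [255 340  27  37] ztop 57 mid [436.  72.] med [434.  73.] 360
scene honey_on_mat 0.8 [338 234  28  47] ztop 112 mid [ 470. -222.] med [ 469. -221.] 503
scene salt_shaker 0.96 [165 265  25  33] ztop 91 mid [691.  88.] med [691.  88.] 128
scene honey_spare 0.6 [285 223  26  48] ztop 101 mid [ 573. -172.] med [ 572. -171.] 451
scene honey_spare 0.22 [229 266  29  47] ztop 109 mid [582.  -0.] med [579.  -0.] 331
scene pepper_mill 0.59 [286 225  24  47] ztop 101 mid [ 574. -172.] med [ 573. -171.] 463
scene pepper_mill 0.56 [224 211  29  57] ztop 156 mid [694. -87.] med [691. -84.] 175
scene timer 0.58 [308 282  28  33] ztop 62 mid [ 444. -104.] med [ 442. -101.] 92
scene spice_jar 0.77 [229 265  26  49] ztop 109 mid [582.  -0.] med [580.   0.] 333
scene cork_mat 0.86 [339 255  52  41] ztop 15 mid [ 457. -227.] med [ 441. -210.] 1078
scene caddy 0.57 [346 151  54 129] ztop 289 mid [ 583. -369.] med [ 602. -398.] 282
top lemon 0.63 [198 274  30  31] ztop 57 mid [436.  74.] med [4
[... 323 characters left out ...]
.  -0.] med [582.   0.] 317
top honey_spare 0.69 [299 216  34  26] ztop 101 mid [ 574. -171.] med [ 573. -170.] 559
top honey_spare 0.22 [269 269  26  23] ztop 62 mid [ 443. -101.] med [ 443. -101.] 64
top pepper_mill 0.71 [265 161  26  37] ztop 163 mid [695. -87.] med [695. -85.] 40
top pepper_mill 0.3 [320 265  54  49] ztop 14 mid [ 460. -225.] med [ 446. -217.] 1166
top timer 0.9 [272 271  24  24] ztop 62 mid [ 442. -101.] med [ 443. -100.] 65
top spice_jar 0.56 [226 210  21  27] ztop 110 mid [582.   1.] med [582.   1.] 327
top cork_mat 0.79 [320 264  56  49] ztop 14 mid [ 459. -225.] med [ 445. -217.] 1248
top cork_mat 0.21 [272 272  26  26] ztop 62 mid [ 442. -101.] med [ 443. -100.] 65
```

View pics/scene0.png

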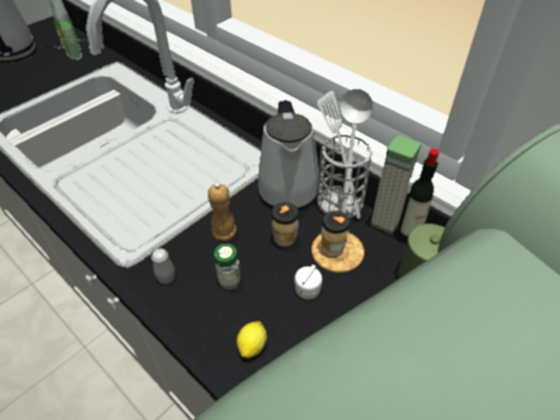

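View pics/top0.png

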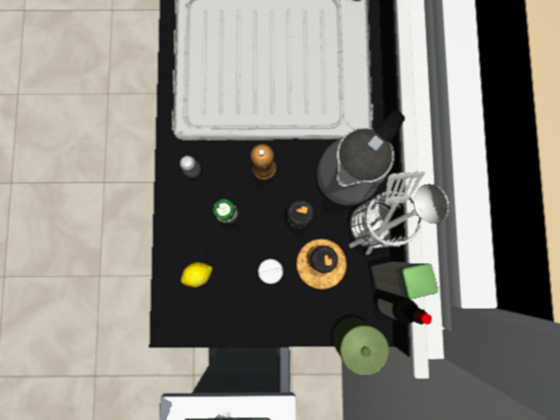

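The pictures agree with the networks: lemon at (252,340), mat jar at (335,235), spare jar at (285,225), salt at (163,266), spice jar at (228,266) and timer at (308,283) in the scene view. Next I'll check the gripper body's clearance near the caddy and tin.

```bash
python3 - <<'E'
from h import *
W=[]
for c in ["scene","top"]:
    f=grab_frame(c); P=world(f,np.ones((420,560),bool)); W.append(P)
    print(c,[ (k,np.round(proj(f,p)).astype(int)) for k,p in dict(lemon=(436,73,56),honey=(469,-221,108),salt=(692,89,90)).items()])
P=np.vstack(W)
P=P[(P[:,2]>175)&(P[:,2]<500)&(P[:,0]>200)&(P[:,0]<900)]
for n,c in dict(lemon=(436,73),honey=(469,-221),salt=(692,89)).items():
    print(n)
    for a in range(0,180,15):
        d=np.array([np.cos(np.radians(a)),np.sin(np.radians(a))]); r=P[:,:2]-c
        q=np.stack([np.abs(r@d)-89,np.abs(r@[-d[1],d[0]])-38],1)
        D=np.hypot(*np.maximum(q,0).T); i=D.argmin()
        print(a,round(D[i]),np.round(P[i]),"3rd pct",np.sort(D)[5].round())
E
```

```text
scene [('lemon', array([250, 332])), ('honey', array([336, 221])), ('salt', array([159, 253]))]
top [('lemon', array([194, 275])), ('honey', array([324, 260])), ('salt', array([186, 162]))]
lemon
0 290 [ 624. -237.  206.] 3rd pct 291.0
15 311 [ 624. -237.  206.] 3rd pct 312.0
30 324 [ 620. -239.  206.] 3rd pct 326.0
45 313 [ 618. -241.  206.] 3rd pct 314.0
60 292 [ 620. -239.  206.] 3rd pct 293.0
75 275 [ 620. -239.  206.] 3rd pct 277.0
90 267 [ 620. -239.  206.] 3rd pct 268.0
105 267 [ 620. -239.  206.] 3rd pct 268.0
120 273 [ 620. -239.  206.] 3rd pct 275.0
135 267 [ 620. -239.  206.] 3rd pct 269.0
150 267 [ 620. -239.  206.] 3rd pct 268.0
165 275 [ 624. -237.  206.] 3rd pct 276.0
honey
0 40 [ 545. -299.  177.] 3rd pct 41.0
15 51 [ 615. -247.  210.] 3rd pct 53.0
30 53 [ 418. -351.  237.] 3rd pct 53.0
45 37 [ 441. -347.  240.] 3rd pct 37.0
60 30 [ 449. -346.  227.] 3rd pct 30.0
75 25 [ 504. -330.  177.] 3rd pct 26.0
90 9 [ 514. -316.  177.] 3rd pct 10.0
105 8 [ 530. -305.  176.] 3rd pct 9.0
120 11 [ 518. -308.  177.] 3rd pct 14.0
135 7 [ 518. -308.  177.] 3rd pct 10.0
150 7 [ 530. -305.  176.] 3rd pct 9.0
165 18 [ 545. -299.  177.] 3rd pct 21.0
salt
0 284 [ 674. -233.  177.] 3rd pct 284.0
15 267 [ 628. -237.  207.] 3rd pct 267.0
30 248 [ 669. -234.  181.] 3rd pct 248.0
45 233 [ 674. -233.  177.] 3rd pct 234.0
60 226 [ 676. -233.  177.] 3rd pct 226.0
75 228 [ 685. -233.  176.] 3rd pct 228.0
90 233 [ 674. -233.  177.] 3rd pct 233.0
105 226 [ 676. -233.  177.] 3rd pct 227.0
120 227 [ 685. -233.  176.] 3rd pct 228.0
135 237 [ 685. -233.  176.] 3rd pct 237.0
150 253 [ 695. -236.  178.] 3rd pct 254.0
165 275 [ 695. -236.  178.] 3rd pct 276.0
```

>>> move_arm:
  plan:
    - {"x": -15,"y": -14}
    - {"x": -30,"y": -27}
    - {"x": -30,"y": -27}
    - {"x": -30,"y": -27}
    - {"x": -30,"y": -27}
    - {"x": -30,"y": -27}
    - {"x": -30,"y": -27}
    - {"x": -30,"y": -27}
    - {"x": -20,"y": -18}
    - {"x": -10,"y": -9}
  grip: 0.2

```text
schema error: expected keys x, y, z, rx, ry, rz
```

>>> move_arm:
  plan:
    - {"rz": 0.11}
    - {"rz": 0.11}
    - {"rz": 0.11}
    - {"rz": 0.11}
    - {"rz": 0.11}
    - {"rz": 0.11}
    - {"rz": 0.11}
    - {}
    - {}

```text
schema error: expected keys x, y, z, rx, ry, rz
```

>>> move_arm:
  plan:
    - {"x": -15,"y": -14,"z": 0,"rx": 0,"ry": 0,"rz": 0}
    - {"x": -30,"y": -27,"z": 0,"rx": 0,"ry": 0,"rz": 0}
    - {"x": -30,"y": -27,"z": 0,"rx": 0,"ry": 0,"rz": 0}
    - {"x": -30,"y": -27,"z": 0,"rx": 0,"ry": 0,"rz": 0}
    - {"x": -30,"y": -27,"z": 0,"rx": 0,"ry": 0,"rz": 0}
    - {"x": -30,"y": -27,"z": 0,"rx": 0,"ry": 0,"rz": 0}
    - {"x": -30,"y": -27,"z": 0,"rx": 0,"ry": 0,"rz": 0}
    - {"x": -30,"y": -27,"z": 0,"rx": 0,"ry": 0,"rz": 0}
    - {"x": -20,"y": -18,"z": 0,"rx": 0,"ry": 0,"rz": 0}
    - {"x": -10,"y": -9,"z": 0,"rx": 0,"ry": 0,"rz": 0}
  grip: 0.2

```text
time_s: 2.1
ee_pos: [362.0, 229.4, 233.0]
ee_rot: [180.0, 0.0, 159.0]
force: [0.4, 0.8, 0.2]
gripper_width: 19.0
gripper_force: 0.0
```

>>> move_arm:
  plan:
    - {"x": 0,"y": 0,"z": 0,"rx": 0,"ry": 0,"rz": 0.11}
    - {"x": 0,"y": 0,"z": 0,"rx": 0,"ry": 0,"rz": 0.11}
    - {"x": 0,"y": 0,"z": 0,"rx": 0,"ry": 0,"rz": 0.11}
    - {"x": 0,"y": 0,"z": 0,"rx": 0,"ry": 0,"rz": 0.11}
    - {"x": 0,"y": 0,"z": 0,"rx": 0,"ry": 0,"rz": 0.11}
    - {"x": 0,"y": 0,"z": 0,"rx": 0,"ry": 0,"rz": 0.11}
    - {"x": 0,"y": 0,"z": 0,"rx": 0,"ry": 0,"rz": 0.11}
    - {"x": 0,"y": 0,"z": 0,"rx": 0,"ry": 0,"rz": 0}
    - {"x": 0,"y": 0,"z": 0,"rx": 0,"ry": 0,"rz": 0}

```text
time_s: 3.0
ee_pos: [361.3, 231.3, 232.8]
ee_rot: [180.0, -0.0, 115.1]
force: [-0.0, -0.4, 0.5]
gripper_width: 18.2
gripper_force: 0.0
```

>>> move_arm:
  plan:
    - {"x": -15,"y": 0,"z": 0,"rx": 0,"ry": 0,"rz": 0}
    - {"x": -35,"y": 0,"z": 0,"rx": 0,"ry": 0,"rz": 0}
    - {"x": -35,"y": 0,"z": 0,"rx": 0,"ry": 0,"rz": 0}
    - {"x": -35,"y": 0,"z": 0,"rx": 0,"ry": 0,"rz": 0}
    - {"x": -35,"y": 1,"z": 0,"rx": 0,"ry": 0,"rz": 0}
    - {"x": -20,"y": 0,"z": 0,"rx": 0,"ry": 0,"rz": 0}
    - {"x": 0,"y": 0,"z": 0,"rx": 0,"ry": 0,"rz": 0}
    - {"x": 0,"y": 0,"z": 0,"rx": 0,"ry": 0,"rz": 0}

```text
time_s: 3.8
ee_pos: [435.9, 73.2, 232.6]
ee_rot: [-180.0, -0.0, 115.0]
force: [0.4, -0.2, -0.1]
gripper_width: 18.4
gripper_force: 0.0
```

```bash
python3 - <<'E'
from h import *
print(state()["ee_pos"],state()["qpos"])
f=grab_frame("wrist"); cv2.imwrite("pics/wrist1.png",f["img"][:,:,::-1])
print(proj(f,(436,73,56)))
for m in masks_of("wrist","lemon"):
    P=world(f,m["pixels"]); print(m["p"],m["box"],np.round((np.percentile(P,2,axis=0)+np.percentile(P,98,axis=0))/2),P[:,2].max())
E
```

```text
[435.94786407  73.18436649 232.64582731] [ 8.01126324e+00  6.26588111e+00  1.05655302e+02  4.15208363e-02
  6.81041138e+01 -1.69762018e+01]
[270.97934067 200.20040989]
0.83 [272.6, 195.9, 53.7, 75.8] [434.  75.  42.] 55.949616623243905
```

View pics/wrist1.png

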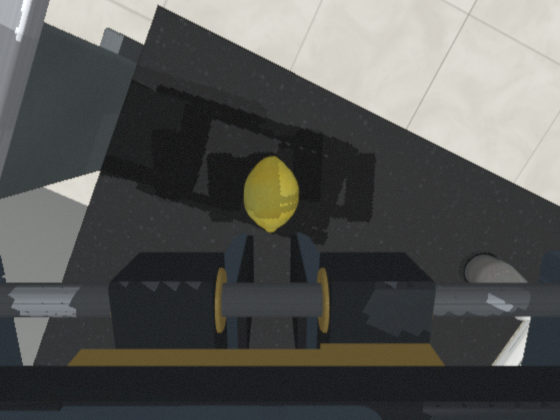

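The wrist view shows the lemon at (272,196), matching the estimate. Now I'll descend and hold.

>>> move_arm:
  plan:
    - {"x": 0,"y": 0,"z": 15,"rx": 0,"ry": 0,"rz": 0}
    - {"x": 0,"y": 0,"z": 30,"rx": 0,"ry": 0,"rz": 0}
    - {"x": 0,"y": 0,"z": 30,"rx": 0,"ry": 0,"rz": 0}
    - {"x": 0,"y": 0,"z": 25,"rx": 0,"ry": 0,"rz": 0}
    - {"x": 0,"y": 0,"z": 20,"rx": 0,"ry": 0,"rz": 0}
    - {"x": 0,"y": 0,"z": 12,"rx": 0,"ry": 0,"rz": 0}
    - {"x": 0,"y": 0,"z": 0,"rx": 0,"ry": 0,"rz": 0}
    - {"x": 0,"y": 0,"z": 0,"rx": 0,"ry": 0,"rz": 0}
    - {"x": 0,"y": 0,"z": 0,"rx": 0,"ry": 0,"rz": 0}
    - {"x": 0,"y": 0,"z": 0,"rx": 0,"ry": 0,"rz": 0}

```text
time_s: 4.9
ee_pos: [436.7, 73.4, 101.6]
ee_rot: [179.9, 0.0, 115.0]
force: [-0.5, 0.1, -0.3]
gripper_width: 18.3
gripper_force: 0.0
```

>>> move_arm:
  plan:
    - {"x": 0,"y": 0,"z": 0,"rx": 0,"ry": 0,"rz": 0}
    - {"x": 0,"y": 0,"z": 0,"rx": 0,"ry": 0,"rz": 0}
    - {"x": 0,"y": 0,"z": 0,"rx": 0,"ry": 0,"rz": 0}
    - {"x": 0,"y": 0,"z": 0,"rx": 0,"ry": 0,"rz": 0}
    - {"x": 0,"y": 0,"z": 0,"rx": 0,"ry": 0,"rz": 0}
    - {"x": 0,"y": 0,"z": 0,"rx": 0,"ry": 0,"rz": 0}
    - {"x": 0,"y": 0,"z": 0,"rx": 0,"ry": 0,"rz": 0}
    - {"x": 0,"y": 0,"z": 0,"rx": 0,"ry": 0,"rz": 0}
    - {"x": 0,"y": 0,"z": 0,"rx": 0,"ry": 0,"rz": 0}
    - {"x": 0,"y": 0,"z": 0,"rx": 0,"ry": 0,"rz": 0}

```text
time_s: 5.9
ee_pos: [436.1, 73.1, 100.7]
ee_rot: [180.0, -0.0, 115.0]
force: [0.4, -0.3, 0.4]
gripper_width: 18.2
gripper_force: 0.0
```

>>> move_arm:
  plan:
    - {"x": 0,"y": 0,"z": 0,"rx": 0,"ry": 0,"rz": 0}
    - {"x": 0,"y": 0,"z": 0,"rx": 0,"ry": 0,"rz": 0}
    - {"x": 0,"y": 0,"z": 0,"rx": 0,"ry": 0,"rz": 0}
    - {"x": 0,"y": 0,"z": 0,"rx": 0,"ry": 0,"rz": 0}
    - {"x": 0,"y": 0,"z": 0,"rx": 0,"ry": 0,"rz": 0}
    - {"x": 0,"y": 0,"z": 0,"rx": 0,"ry": 0,"rz": 0}
    - {"x": 0,"y": 0,"z": 0,"rx": 0,"ry": 0,"rz": 0}
    - {"x": 0,"y": 0,"z": 0,"rx": 0,"ry": 0,"rz": 0}

```text
time_s: 6.7
ee_pos: [436.1, 73.2, 100.7]
ee_rot: [180.0, -0.0, 115.0]
force: [-0.3, -0.5, 0.3]
gripper_width: 18.1
gripper_force: 0.0
```

>>> move_arm:
  plan:
    - {"x": 0,"y": 0,"z": -15,"rx": 0,"ry": 0,"rz": 0}
    - {"x": 0,"y": 0,"z": -30,"rx": 0,"ry": 0,"rz": 0}
    - {"x": 0,"y": 0,"z": -35,"rx": 0,"ry": 0,"rz": 0}
    - {"x": 0,"y": 0,"z": -35,"rx": 0,"ry": 0,"rz": 0}
    - {"x": 0,"y": 0,"z": -20,"rx": 0,"ry": 0,"rz": 0}
    - {"x": 0,"y": 0,"z": -10,"rx": 0,"ry": 0,"rz": 0}
    - {"x": 0,"y": 0,"z": 0,"rx": 0,"ry": 0,"rz": 0}
    - {"x": 0,"y": 0,"z": 0,"rx": 0,"ry": 0,"rz": 0}

```text
time_s: 7.5
ee_pos: [435.5, 73.0, 244.6]
ee_rot: [-179.9, -0.0, 115.0]
force: [-0.5, 0.3, 0.7]
gripper_width: 18.2
gripper_force: 0.0
```

>>> move_arm:
  plan:
    - {"x": -15,"y": -5,"z": 0,"rx": 0,"ry": 0,"rz": 0}
    - {"x": -30,"y": -10,"z": 0,"rx": 0,"ry": 0,"rz": 0}
    - {"x": -40,"y": -13,"z": 0,"rx": 0,"ry": 0,"rz": 0}
    - {"x": -40,"y": -13,"z": 0,"rx": 0,"ry": 0,"rz": 0}
    - {"x": -40,"y": -14,"z": 0,"rx": 0,"ry": 0,"rz": 0}
    - {"x": -40,"y": -13,"z": 0,"rx": 0,"ry": 0,"rz": 0}
    - {"x": -40,"y": -13,"z": 0,"rx": 0,"ry": 0,"rz": 0}
    - {"x": -25,"y": -8,"z": 0,"rx": 0,"ry": 0,"rz": 0}
    - {"x": -10,"y": -4,"z": 0,"rx": 0,"ry": 0,"rz": 0}
    - {"x": 0,"y": 0,"z": 0,"rx": 0,"ry": 0,"rz": 0}

```text
time_s: 8.5
ee_pos: [469.5, -220.4, 244.2]
ee_rot: [-179.9, -0.2, 114.9]
force: [-0.2, 1.0, 0.3]
gripper_width: 18.4
gripper_force: 0.0
```

```bash
python3 - <<'E'
from h import *
print(state()["ee_pos"],state()["qpos"])
f=grab_frame("wrist"); cv2.imwrite("pics/wrist2.png",f["img"][:,:,::-1])
print(proj(f,(469.5,-220.5,108)))
for m in masks_of("wrist","honey_on_mat"):
    P=world(f,m["pixels"]); P=P[P[:,2]>98]; 
    if len(P): print(m["p"],m["box"],np.round((np.percentile(P,2,axis=0)+np.percentile(P,98,axis=0))/2),P[:,2].max())
E
```

```text
[ 469.50079023 -220.401275    244.17898214] [-2.64294062e+01  1.28918303e+01  9.55977145e+01  2.03195197e-02
  7.16896334e+01 -5.13074872e+01]
[271.10164468 210.84595168]
0.94 [271.8, 206.2, 73.5, 77.7] [ 469. -220.  106.] 227.2699840149654
```

View pics/wrist2.png

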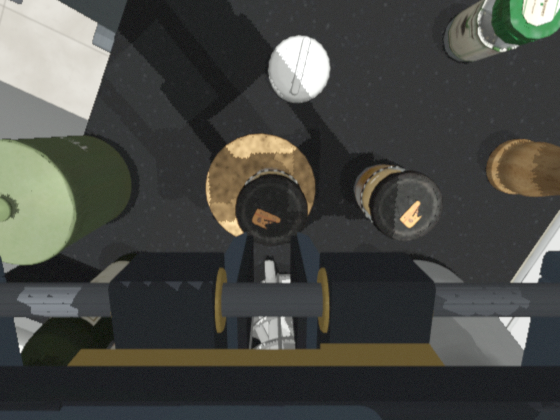

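The mat jar's lid is at (272,206), with the cork mat visible beneath it and the spare jar at (405,205). The position is confirmed, so I'll descend.

>>> move_arm:
  plan:
    - {"x": 0,"y": 0,"z": 10,"rx": 0,"ry": 0,"rz": 0}
    - {"x": 0,"y": 0,"z": 20,"rx": 0,"ry": 0,"rz": 0}
    - {"x": 0,"y": 0,"z": 22,"rx": 0,"ry": 0,"rz": 0}
    - {"x": 0,"y": 0,"z": 20,"rx": 0,"ry": 0,"rz": 0}
    - {"x": 0,"y": 0,"z": 12,"rx": 0,"ry": 0,"rz": 0}
    - {"x": 0,"y": 0,"z": 8,"rx": 0,"ry": 0,"rz": 0}
    - {"x": 0,"y": 0,"z": 0,"rx": 0,"ry": 0,"rz": 0}
    - {"x": 0,"y": 0,"z": 0,"rx": 0,"ry": 0,"rz": 0}
    - {"x": 0,"y": 0,"z": 0,"rx": 0,"ry": 0,"rz": 0}
    - {"x": 0,"y": 0,"z": 0,"rx": 0,"ry": 0,"rz": 0}

```text
time_s: 9.6
ee_pos: [470.5, -220.2, 154.5]
ee_rot: [179.9, 0.1, 115.0]
force: [-1.1, 0.0, 0.7]
gripper_width: 18.2
gripper_force: 0.0
```

>>> move_arm:
  plan:
    - {"x": 0,"y": 0,"z": 0,"rx": 0,"ry": 0,"rz": 0}
    - {"x": 0,"y": 0,"z": 0,"rx": 0,"ry": 0,"rz": 0}
    - {"x": 0,"y": 0,"z": 0,"rx": 0,"ry": 0,"rz": 0}
    - {"x": 0,"y": 0,"z": 0,"rx": 0,"ry": 0,"rz": 0}
    - {"x": 0,"y": 0,"z": 0,"rx": 0,"ry": 0,"rz": 0}
    - {"x": 0,"y": 0,"z": 0,"rx": 0,"ry": 0,"rz": 0}
    - {"x": 0,"y": 0,"z": 0,"rx": 0,"ry": 0,"rz": 0}
    - {"x": 0,"y": 0,"z": 0,"rx": 0,"ry": 0,"rz": 0}
    - {"x": 0,"y": 0,"z": 0,"rx": 0,"ry": 0,"rz": 0}
    - {"x": 0,"y": 0,"z": 0,"rx": 0,"ry": 0,"rz": 0}

```text
time_s: 10.6
ee_pos: [470.1, -219.9, 153.7]
ee_rot: [180.0, -0.0, 115.0]
force: [1.0, 0.2, -0.6]
gripper_width: 18.3
gripper_force: 0.0
```

>>> move_arm:
  plan:
    - {"x": 0,"y": 0,"z": 0,"rx": 0,"ry": 0,"rz": 0}
    - {"x": 0,"y": 0,"z": 0,"rx": 0,"ry": 0,"rz": 0}
    - {"x": 0,"y": 0,"z": 0,"rx": 0,"ry": 0,"rz": 0}
    - {"x": 0,"y": 0,"z": 0,"rx": 0,"ry": 0,"rz": 0}
    - {"x": 0,"y": 0,"z": 0,"rx": 0,"ry": 0,"rz": 0}
    - {"x": 0,"y": 0,"z": 0,"rx": 0,"ry": 0,"rz": 0}
    - {"x": 0,"y": 0,"z": 0,"rx": 0,"ry": 0,"rz": 0}
    - {"x": 0,"y": 0,"z": 0,"rx": 0,"ry": 0,"rz": 0}

```text
time_s: 11.4
ee_pos: [470.1, -219.9, 153.7]
ee_rot: [180.0, -0.0, 115.0]
force: [-0.4, -0.1, 0.0]
gripper_width: 18.2
gripper_force: 0.0
```

>>> move_arm:
  plan:
    - {"x": 0,"y": 0,"z": -10,"rx": 0,"ry": 0,"rz": 0}
    - {"x": 0,"y": 0,"z": -25,"rx": 0,"ry": 0,"rz": 0}
    - {"x": 0,"y": 0,"z": -30,"rx": 0,"ry": 0,"rz": 0}
    - {"x": 0,"y": 0,"z": -30,"rx": 0,"ry": 0,"rz": 0}
    - {"x": 0,"y": 0,"z": -15,"rx": 0,"ry": 0,"rz": 0}
    - {"x": 0,"y": 0,"z": -5,"rx": 0,"ry": 0,"rz": 0}
    - {"x": 0,"y": 0,"z": 0,"rx": 0,"ry": 0,"rz": 0}
    - {"x": 0,"y": 0,"z": 0,"rx": 0,"ry": 0,"rz": 0}

```text
time_s: 12.2
ee_pos: [469.6, -219.7, 267.9]
ee_rot: [-179.9, -0.1, 115.0]
force: [0.5, -0.6, -0.6]
gripper_width: 18.2
gripper_force: 0.0
```

>>> move_arm:
  plan:
    - {"x": 8,"y": 14,"z": 0,"rx": 0,"ry": 0,"rz": 0}
    - {"x": 18,"y": 32,"z": 0,"rx": 0,"ry": 0,"rz": 0}
    - {"x": 22,"y": 40,"z": 0,"rx": 0,"ry": 0,"rz": 0}
    - {"x": 22,"y": 40,"z": 0,"rx": 0,"ry": 0,"rz": 0}
    - {"x": 22,"y": 40,"z": 0,"rx": 0,"ry": 0,"rz": 0}
    - {"x": 22,"y": 40,"z": 0,"rx": 0,"ry": 0,"rz": 0}
    - {"x": 22,"y": 40,"z": 0,"rx": 0,"ry": 0,"rz": 0}
    - {"x": 22,"y": 38,"z": 0,"rx": 0,"ry": 0,"rz": 0}
    - {"x": 18,"y": 32,"z": 0,"rx": 0,"ry": 0,"rz": 0}
    - {"x": 10,"y": 16,"z": 0,"rx": 0,"ry": 0,"rz": 0}

```text
time_s: 13.2
ee_pos: [693.3, 91.8, 266.1]
ee_rot: [-179.9, -0.1, 115.1]
force: [0.9, -0.0, 0.1]
gripper_width: 18.1
gripper_force: 0.0
```

>>> move_arm:
  plan:
    - {"x": 0,"y": 0,"z": 0,"rx": 0,"ry": 0,"rz": 0}
    - {"x": 0,"y": 0,"z": 0,"rx": 0,"ry": 0,"rz": 0}

```text
time_s: 13.4
ee_pos: [691.9, 88.7, 267.1]
ee_rot: [-179.8, -0.0, 115.0]
force: [-1.0, -0.4, 0.0]
gripper_width: 18.6
gripper_force: 0.0
```

```bash
python3 - <<'E'
from h import *
print(state()["ee_pos"],state()["qpos"])
f=grab_frame("wrist"); cv2.imwrite("pics/wrist3.png",f["img"][:,:,::-1])
print(proj(f,(692,89,90)))
for m in masks_of("wrist","salt_shaker"):
    P=world(f,m["pixels"]); P=P[P[:,2]>75]; 
    if len(P): print(m["p"],m["box"],np.round((np.percentile(P,2,axis=0)+np.percentile(P,98,axis=0))/2),P[:,2].max())
E
```

```text
[691.87024287  88.668275   267.10511417] [ 6.37228359e+00  2.90369365e+01  6.76727901e+01 -3.07527433e-02
  8.34723062e+01 -1.86366846e+01]
[271.85596454 199.5703086 ]
0.73 [274.3, 192.1, 40.4, 48.2] [694.  90.  83.] 89.60014802058924
```

View pics/wrist3.png

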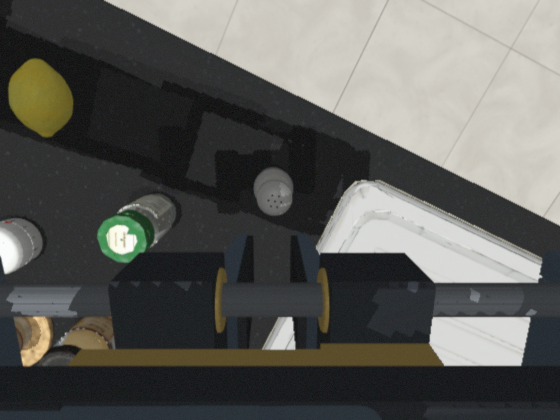

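The wrist view shows the perforated cap of the salt shaker at (275,195), in line with the target. I'll descend 132 mm to about z 135.

>>> move_arm:
  plan:
    - {"x": 0,"y": 2,"z": 15,"rx": 0,"ry": 0,"rz": 0}
    - {"x": 0,"y": 0,"z": 30,"rx": 0,"ry": 0,"rz": 0}
    - {"x": 0,"y": 0,"z": 30,"rx": 0,"ry": 0,"rz": 0}
    - {"x": 0,"y": 0,"z": 25,"rx": 0,"ry": 0,"rz": 0}
    - {"x": 0,"y": 0,"z": 20,"rx": 0,"ry": 0,"rz": 0}
    - {"x": 0,"y": 0,"z": 12,"rx": 0,"ry": 0,"rz": 0}
    - {"x": 0,"y": 0,"z": 0,"rx": 0,"ry": 0,"rz": 0}
    - {"x": 0,"y": 0,"z": 0,"rx": 0,"ry": 0,"rz": 0}
    - {"x": 0,"y": 0,"z": 0,"rx": 0,"ry": 0,"rz": 0}
    - {"x": 0,"y": 0,"z": 0,"rx": 0,"ry": 0,"rz": 0}

```text
time_s: 14.5
ee_pos: [694.9, 89.7, 138.2]
ee_rot: [179.9, 0.0, 115.0]
force: [0.3, -0.1, -0.3]
gripper_width: 18.2
gripper_force: 0.0
```

>>> move_arm:
  plan:
    - {"x": 0,"y": 0,"z": 0,"rx": 0,"ry": 0,"rz": 0}
    - {"x": 0,"y": 0,"z": 0,"rx": 0,"ry": 0,"rz": 0}
    - {"x": 0,"y": 0,"z": 0,"rx": 0,"ry": 0,"rz": 0}
    - {"x": 0,"y": 0,"z": 0,"rx": 0,"ry": 0,"rz": 0}
    - {"x": 0,"y": 0,"z": 0,"rx": 0,"ry": 0,"rz": 0}
    - {"x": 0,"y": 0,"z": 0,"rx": 0,"ry": 0,"rz": 0}
    - {"x": 0,"y": 0,"z": 0,"rx": 0,"ry": 0,"rz": 0}
    - {"x": 0,"y": 0,"z": 0,"rx": 0,"ry": 0,"rz": 0}
    - {"x": 0,"y": 0,"z": 0,"rx": 0,"ry": 0,"rz": 0}
    - {"x": 0,"y": 0,"z": 0,"rx": 0,"ry": 0,"rz": 0}

```text
time_s: 15.5
ee_pos: [694.3, 89.7, 136.8]
ee_rot: [180.0, -0.0, 115.0]
force: [-0.6, 0.0, 0.4]
gripper_width: 17.7
gripper_force: 0.0
```

>>> move_arm:
  plan:
    - {"x": 0,"y": 0,"z": 0,"rx": 0,"ry": 0,"rz": 0}
    - {"x": 0,"y": 0,"z": 0,"rx": 0,"ry": 0,"rz": 0}
    - {"x": 0,"y": 0,"z": 0,"rx": 0,"ry": 0,"rz": 0}
    - {"x": 0,"y": 0,"z": 0,"rx": 0,"ry": 0,"rz": 0}
    - {"x": 0,"y": 0,"z": 0,"rx": 0,"ry": 0,"rz": 0}
    - {"x": 0,"y": 0,"z": 0,"rx": 0,"ry": 0,"rz": 0}
    - {"x": 0,"y": 0,"z": 0,"rx": 0,"ry": 0,"rz": 0}
    - {"x": 0,"y": 0,"z": 0,"rx": 0,"ry": 0,"rz": 0}
    - {"x": 0,"y": 0,"z": 0,"rx": 0,"ry": 0,"rz": 0}

```text
time_s: 16.4
ee_pos: [694.3, 89.7, 136.8]
ee_rot: [180.0, -0.0, 115.0]
force: [-0.1, 1.3, 0.4]
gripper_width: 18.2
gripper_force: 0.0
```

```bash
python3 -c "
from workcell import *
print(state()['ee_pos']); print(job_done())"
```

```text
[694.26652458  89.72791279 136.75268405]
the job is handed in; nothing more can be done
None
```

I pointed at the lemon, the honey jar on the cork mat and the salt shaker in that order, about 2 s each with fingertips 25–28 mm above the top and no sign of contact, and handed the job in at about 16 s still pointing at the salt shaker; no verdict was returned.

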